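Hang the blue headphones on their stand

TASK

Hang the blue headphones on the headphone stand: the headband goes over the middle of the wooden bar, squarely across it, with one ear cup hanging on each side. Lower them onto the bar rather than letting them drop, let go, and leave the black headphones, the mug and the mouse where they are.

Things in the scene. Friction and masses are not known exactly. Their poses are not given: they have to be found in the camera images.
- blue_headphones: Blue rigid headphones with grey pads, 0.15 to 0.31 kg, standing on the flat undersides of their ear cups, headband arch up; 48 (x) x 146 (y) x 150 mm high. Origin midway between the cups, level with their undersides; z up, y from cup to cup, x across the headband. Front and back alike. The cups are 62 mm tall with an 80 mm gap between them.
- blue_headphones_crown (a point): Middle of the underside of the blue headband at its crown, 128 mm above the headphones' origin, axes the same; this spot rests on the bar. The band is 30 mm wide (x) and here 22 mm thick, its top 150 mm above the origin; it is level over the middle 14 mm in y, then curves down to both sides, leaving a 90 mm wide opening below.
- black_headphones: Black headphones of exactly the same shape and size, with the same origin and axes, standing on the desk too; a bystander.
- stand: Headphone stand fixed to the desk: dark steel base 130 (x) x 100 (y) x 10 mm, origin at the centre of its underside; steel post 18 mm thick near its +x end; level round wooden bar 24 mm in diameter along x, held by the post, free at the -x end. A hung pair's cups end about 22 mm above the desk.
- bar_top (a point): Middle of the bar's top line, 150 mm above the desk, straight above the stand's origin; x along the bar, z up. The bar is free from x = -50 to +50 mm, between end knobs 32 mm in diameter that rise 4 mm above it.
- mug: Blue coffee mug with a handle, 82 x 117 x 91 mm high, origin at the centre of its underside; a bystander.
- mouse: Pale computer mouse, 112 x 62 x 39 mm high, origin at the centre of its underside; a bystander.

How it is judged:
By the outcome, as a careful person would: the job done as asked, in the order asked, and still so for the second after the job is handed in, with the robot touching nothing.
It also fails if it takes over 40 s, if anything falls off the work surface, if the arm or the gripper's body presses on something with over 40 N, if the wrist force passes 120 N, or if a joint passes its speed limit or range.

ROBOT

A 6-joint arm with a two-finger parallel gripper is mounted at the origin on a cart in front of the work surface, level with it; the furniture and walls round the work are solid. World frame = base frame: x ahead of the robot, y to its left, z up, the work surface at z = 0. Lengths are in m, angles in rad, forces in N, time in s.
With the tool pointing down it reaches from about 0.425 to 0.95 m from the base axis. Payload 3.5 kg.
Tool frame: the origin (TCP) lies on the centre line of the jaws, within the pads' length; the fingertips stand 25 mm ahead of it and the grasp point (between the pads) lies 6 mm ahead of it (ctrl.finger_overhang is the distance from the TCP to the fingertips, in m); z points along the fingers, y is the line along which they close (so a half turn about z gives the same grasp; the last joint's range is limited). The gripper opens to 85 mm and grips with 20 to 120 N. Pads are 22 mm wide; open, the fingers measure 114 mm over their backs; the gripper's body (76 mm by 85 mm) begins 54 mm behind the grasp point. The pads swing forward as they close: fully open they stand 13 mm farther back than shut.
Start: joints at [1.026, 0.286, 1.577, -0, 1.279, -0.15], TCP at [0.26, 0.623, 0.256] pointing down, gripper open.
Joint ranges: [-2.77, 2.77], [-0.9, 2.22], [0.21, 2.48], [-1.53, 4.67], [0.24, 2.81], [-2.84, 2.84]. Speed limits (rad/s): [2.79, 2.79, 3.14, 3.14, 3.14, 3.14].

INTERFACE

Orientations are given as a unit quaternion [x, y, z, w].
In Python, from plant import get_state, imaging, job, ctrl gives the robot as it stands.
- The arm moves only by the tool jog_arm, never from a script. Its argument "increments" is a list of rows, each an object of numbers: "dx", "dy", "dz": the shift along the world's x, y, z each as a share of 12 cm, from -1 to 1; "ax", "ay", "az": the turn, a rotation vector about the world's x, y, z each as a share of pi/2 rad, from -1 to 1; "gripper": the gripper command: -1 is shut, 1 is fully open, values between are in proportion. A call has 1 to 10 rows; each row is the pose to reach, as a shift and turn from the pose commanded when the call began; what a row does not reach only later rows make up. A row lasts 1/10 s, in which the tool goes at most 50 mm and 8.59 degrees, less where a joint would pass 70% of its speed; a pose out of reach is approached as far as the arm can. A call with a number of a shift or a turn outside -1 to 1 is refused whole. A call with a gripper value outside its range is refused whole. The fingers move at their own pace and stop on an object; "force" is the grip in N (left out, the last holds). Time passes only in rows, so rows that repeat a pose let the fingers close. It gives the time, the measured TCP pose, the force, the opening and the grip force at its end, in the units of the state.
- get_state(): the state, without advancing time (a new reading comes with each control period).
- imaging.read_camera(name): name is "scene" or "side" or "wrist"; returns a dict with "frame" (420x560x3 uint8, blue, green, red), "depth" (420x560 float32, m along the optical axis (not along the pixel's ray), 0 where there is no reading), "camera_matrix" (3x3 intrinsics, pixels), "dist" ([k1, k2, p1, p2, k3] as OpenCV has them; the pictures are not rectified), "extrinsics" (4x4, takes a point from camera to world coordinates); the wrist camera has in their place "mount" (4x4, takes a point from camera to tool coordinates, whose origin is the TCP and whose axes are the flange's). Camera axes: x right, y up, looking along -z (the intrinsics and any distortion apply to the point x, -y, -z); pixel columns grow to the right and rows downward; lengths in m; the calibration is good to about 2 mm. A picture is of the moment at which its call begins: read the wrist's pose just before it.
- job.sign_off(): hands the job in; it is judged then, once.
The state is a dict: "time": time; "qpos": joint angles; "dq": joint speeds; "joint_efforts": joint torques, N m; "eef_pos": TCP position; "tcp_rot": TCP orientation; "contact_force": force on the tool from outside, world axes, zero at the start; "wrist_torque": the same for the moment, N m; "opening": opening from 0.0 (shut) to 1.0 (fully open); "finger_force": force on a finger pad.
Only numpy, scipy, OpenCV 4.12 (cv2) and the standard library are available. Lean on these libraries where they do the work, as an engineer would, in place of code of your own. Each camera call takes 0.05 s, during which the arm holds its last target. There are 200 camera calls.

## Working session

There is one attempt and no reset: what is moved stays moved. The work goes in short steps, Python scripts to look and compute and a tool call to move; the robot and the scene stay as the last step left them, time stands still between calls to the robot, and variables do not carry over. Pictures are saved under pics/ and viewed, at most 10 in all, crops included, and the job is handed in when it is done.

Besides the shell and the picture viewer there is one more tool, called after "Call:" by a JSON object that holds its "name" and its "arguments". jog_arm: Moves the arm, as the interface text tells. Shift numbers are shares of 12 cm and turn numbers shares of pi/2 rad, none past 1 either way. Its arguments: {"type":"object","properties":{"increments":{"type":"array"},"force":{"type":"number"}},"required":["increments"]}

```bash
mkdir -p pics; ls
cat > h.py <<'E'
import numpy as np, cv2
from plant import get_state, imaging, job, ctrl
from scipy.spatial.transform import Rotation as R
def cap(n):
    s=get_state(); c=imaging.read_camera(n)
    if 'extrinsics' in c: T=np.array(c['extrinsics'])
    else:
        W=np.eye(4); W[:3,:3]=R.from_quat(s['tcp_rot']).as_matrix(); W[:3,3]=s['eef_pos']; T=W@np.array(c['mount'])
    c['T']=T; return c
def rays(c,uv):
    p=cv2.undistortPoints(np.array(uv,float).reshape(-1,1,2),np.array(c['camera_matrix']),np.array(c['dist'])).reshape(-1,2)
    return np.c_[p[:,0],-p[:,1],-np.ones(len(p))]
def pts(c,mask):
    v,u=np.nonzero(mask&(c['depth']>0)); d=c['depth'][v,u]
    P=rays(c,np.c_[u,v])*d[:,None]
    return P@c['T'][:3,:3].T+c['T'][:3,3]
def plane(c,uv,z):
    r=rays(c,uv)@c['T'][:3,:3].T; o=c['T'][:3,3]
    return o+r*((z-o[2])/r[:,2])[:,None]
E
python3 - <<'E'
from h import *
a=cap('scene');b=cap('side')
for c,n in((a,'scene'),(b,'side')):
    cv2.imwrite(f'pics/{n}0.png',c['frame']); np.savez(f'{n}0.npz',**{k:np.array(v) for k,v in c.items()})
    print(n,c['T'].round(3).tolist(),(c['depth']>0).mean())
print(get_state())
E
```

```text
pics
scene [[0.88, 0.222, -0.42, 0.159], [-0.474, 0.449, -0.758, -0.473], [0.02, 0.866, 0.5, 0.558], [0.0, 0.0, 0.0, 1.0]] 0.9440561224489796
side [[0.856, 0.329, -0.398, 0.151], [-0.516, 0.539, -0.666, -0.377], [-0.004, 0.776, 0.631, 0.647], [0.0, 0.0, 0.0, 1.0]] 0.959953231292517
{'time': 0.1, 'qpos': array([ 1.02599125e+00,  2.87102466e-01,  1.57804159e+00, -2.65637027e-05,
        1.27858482e+00, -1.49967552e-01]), 'dq': array([-0.00092634, -0.00227014, -0.00403494,  0.00043779, -0.00043107,
       -0.00089089]), 'joint_efforts': array([ 2.55776831e-04, -4.07296014e+01, -2.93699151e+01, -1.34660540e-04,
        3.47942230e-03,  2.21029859e-05]), 'eef_pos': array([0.25931784, 0.62261339, 0.25506255]), 'tcp_rot': array([ 1.96135008e-01,  9.80576319e-01, -1.00863865e-03, -3.51674667e-04]), 'contact_force': array([-0.61789881,  0.45726453,  0.06594574]), 'wrist_torque': array([-0.01352973,  0.03736415, -0.01453284]), 'finger_force': 0.0, 'opening': 1.0019118100518882}
```

View pics/scene0.png

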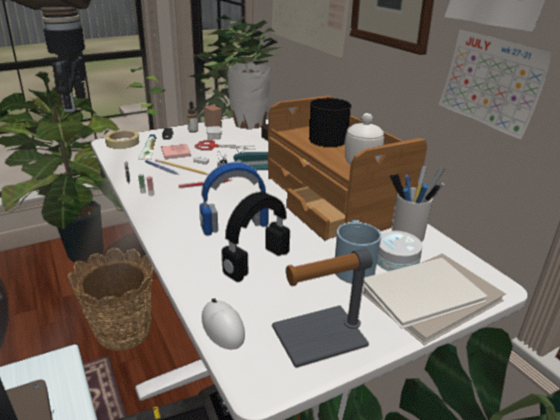

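View pics/side0.png

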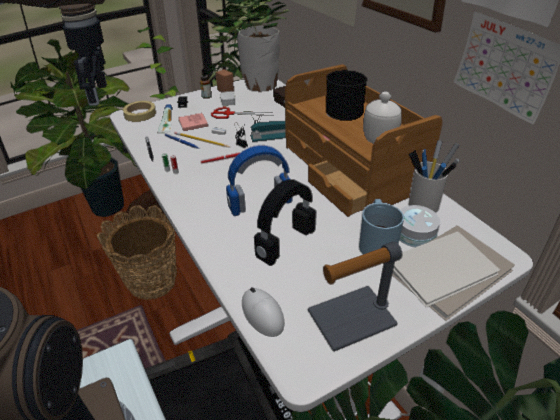

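The scene view shows the blue headphones at about (235,200), the black pair at (258,235), the stand bar from (290,272) to (365,260), the mug at (357,250) and the mouse at (222,323). The side view shows the same things, with the blue band crown at about (258,155) and the bar from (328,272) to (398,254).

```bash
cat > m.py <<'E'
from h import *
def ld(n): return dict(np.load(n+'0.npz'))
def masks(c,bl,br):
    h=cv2.cvtColor(c['frame'],cv2.COLOR_BGR2HSV).astype(int); H,S,V=h[...,0],h[...,1],h[...,2]
    def box(x0,y0,x1,y1):
        m=np.zeros(H.shape,bool); m[y0:y1,x0:x1]=1; return m
    return (H>100)&(H<125)&(S>120)&box(*bl), (H<20)&(S>90)&box(*br)
A=ld('scene');B=ld('side')
for n,c,bl,br in(('scene',A,(190,155,275,245),(280,245,356,290)),('side',B,(220,140,297,220),(318,240,390,290))):
    m,w=masks(c,bl,br); P=pts(c,m); Q=pts(c,w)
    print(n,m.sum(),w.sum())
    print(' blue z pct',np.percentile(P[:,2],[1,50,99]).round(3))
    T=P[P[:,2]>np.percentile(P[:,2],99)-.012]; print(' crown',T.mean(0).round(4),T.std(0).round(4))
    L=P[P[:,2]>.075]; lo,hi=L.min(0),L.max(0); print(' band ext',lo.round(3),hi.round(3))
    k=cv2.minAreaRect(P[P[:,2]>.07][:,:2].astype(np.float32)); print(' band rect',k)
    for z0,z1 in((.0,.06),(.07,.1),(.1,.13),(.13,.16)):
        s=P[(P[:,2]>z0)&(P[:,2]<z1)]
        if len(s)>5:
            k=cv2.minAreaRect(s[:,:2].astype(np.float32)); print('  ',z0,len(s),np.round(k[0],3),np.round(k[1],3),round(k[2],1))
    print(' bar z',np.percentile(Q[:,2],[1,50,99]).round(3))
    t=Q[Q[:,2]>.143]; t=t[t[:,2]<.153]; mu=t.mean(0); d=np.linalg.svd(t-mu)[2][0]; s=(t-mu)@d
    print(' bar top',mu.round(4),d.round(3),'ends',(mu+d*s.min()).round(3),(mu+d*s.max()).round(3))
    # stand base : dark blue-grey points z~.01
    M=np.zeros(m.shape,bool); M[285:370,265:400]=1
    g=pts(c,M&(c['frame'].max(2)<110)); g=g[(g[:,2]>.004)&(g[:,2]<.018)]
    k=cv2.minAreaRect(g[:,:2].astype(np.float32)); print(' base',len(g),g[:,2].mean(),k)
    bk=c['frame'].max(2)<60; M[:]=0; 
    if n=='scene': M[185:285,215:295]=1
    else: M[175:268,248:320]=1
    K=pts(c,M&bk); K=K[(K[:,2]>.01)&(K[:,2]<.17)]; print(' black',K[K[:,2]>.135].mean(0).round(3),np.round(K.min(0),3),K.max(0).round(3))
E
python3 m.py
```

```text
scene 896 1062
 blue z pct [0.007 0.11  0.149]
 crown [0.5147 0.3656 0.1446] [0.0206 0.0124 0.0034]
 band ext [0.451 0.209 0.083] [0.579 0.391 0.15 ]
 band rect ((0.5282342433929443, 0.3143324851989746), (0.11693740636110306, 0.1844833344221115), 17.790876388549805)
   0.0 342 [0.574 0.473] [0.429 0.141] 62.6
   0.07 49 [0.515 0.36 ] [0.018 0.131] 79.0
   0.1 152 [0.527 0.313] [0.111 0.185] 17.2
   0.13 334 [0.507 0.315] [0.143 0.093] 79.3
 bar z [0.131 0.145 0.153]
 bar top [ 0.4939 -0.0066  0.1477] [-0.995  0.099 -0.001] ends [ 0.552 -0.012  0.148] [ 0.443 -0.002  0.148]
 base 3543 0.00911335525417176 ((0.534761905670166, -0.0038618668913841248), (0.20492272078990936, 0.11062252521514893), 0.6798998117446899)
 black [0.493 0.214 0.143] [ 0.427 -0.006  0.01 ] [0.579 0.358 0.15 ]
side 947 981
 blue z pct [0.008 0.123 0.151]
 crown [0.5132 0.3581 0.146 ] [0.0197 0.0339 0.0034]
 band ext [0.442 0.194 0.082] [0.579 0.392 0.152]
 band rect ((0.5110863447189331, 0.2907446324825287), (0.19842366874217987, 0.12970700860023499), 87.25276947021484)
   0.0 226 [0.519 0.491] [0.303 0.139] 87.0
   0.07 60 [0.515 0.365] [0.02  0.131] 80.6
   0.1 181 [0.486 0.283] [0.192 0.126] 71.3
   0.13 411 [0.513 0.294] [0.187 0.096] 87.8
 bar z [0.131 0.146 0.153]
 bar top [ 0.4935 -0.0041  0.1474] [-0.995  0.101  0.008] ends [ 0.551 -0.01   0.147] [0.442 0.001 0.148]
 base 3339 0.008755783842403728 ((0.46135061979293823, 0.0022077523171901703), (0.09880481660366058, 0.22607462108135223), 83.89969635009766)
 black [0.493 0.218 0.144] [0.426 0.181 0.01 ] [0.654 0.373 0.151]
```

Call:
{"name": "jog_arm", "arguments": {"increments": [{"dx": 0.5, "dy": -0.5, "dz": 0.4}, {"dx": 1, "dy": -1, "dz": 0.4}, {"dx": 1, "dy": -1, "dz": 0.4}, {"dx": 1, "dy": -1, "dz": 0.4}, {"dx": 1, "dy": -1, "dz": 0.4}]}}

```text
$.increments[0]: bad value
```

Call:
{"name": "jog_arm", "arguments": {"increments": [{"dx": 1, "dy": -1, "az": 0.14}, {"dx": 1, "dy": -1, "az": 0.14}, {"dx": 1, "dy": -1, "az": 0.14}, {"dx": 1, "dy": -1, "az": 0.14}, {"dx": 1, "dy": -1, "az": 0.14}, {"dx": 1, "dy": -1, "az": 0.14}]}}

```text
$.increments[0]: bad value
```

Run:
```python
from h import *
c=cap('wrist'); cv2.imwrite('pics/w1.png',c['frame']); np.savez('w10.npz',**{k:np.array(v) for k,v in c.items()})
print(get_state()['eef_pos'],c['T'].round(3).tolist(),ctrl.finger_overhang)
for n in('scene','side'):
    a=dict(np.load(n+'0.npz')); P=pts(a,a['depth']>0)
    q=P[(P[:,2]>.16)&(P[:,2]<.5)&(P[:,0]>.3)&(P[:,0]<.75)&(P[:,1]>-.2)&(P[:,1]<.55)]
    print(n,len(q),q.min(0).round(3),q.max(0).round(3),np.percentile(q[:,0],[1,5]).round(3))
```

```text
[0.25937054 0.62267877 0.2552224 ] [[0.385, -0.873, -0.299, 0.18], [0.923, 0.363, 0.127, 0.654], [-0.002, -0.325, 0.946, 0.372], [0.0, 0.0, 0.0, 1.0]] 0.025
scene 561 [0.696 0.205 0.16 ] [0.75  0.55  0.206] [0.699 0.7  ]
side 471 [0.694 0.206 0.16 ] [0.75  0.55  0.206] [0.697 0.699]
```

View pics/w1.png

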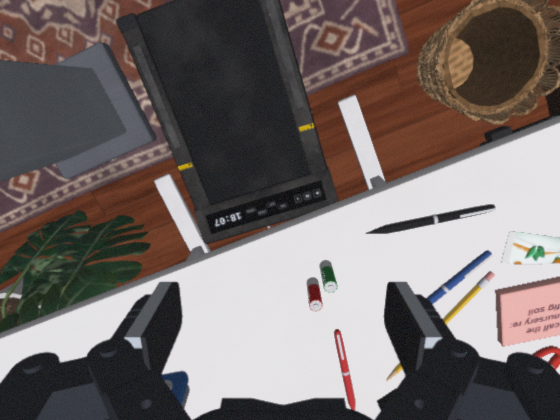

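The moves were refused, so I'll give every key. The wrist picture, still at the start pose, shows only the fingers at about (150,340) and (410,340), with the edge of the blue pair at (175,385).

Call:
{"name": "jog_arm", "arguments": {"increments": [{"dx": 0.5, "dy": -0.5, "dz": 0.4, "ax": 0, "ay": 0, "az": 0, "gripper": 1}, {"dx": 1, "dy": -1, "dz": 0.4, "ax": 0, "ay": 0, "az": 0, "gripper": 1}, {"dx": 1, "dy": -1, "dz": 0.4, "ax": 0, "ay": 0, "az": 0, "gripper": 1}, {"dx": 1, "dy": -1, "dz": 0.4, "ax": 0, "ay": 0, "az": 0, "gripper": 1}, {"dx": 1, "dy": -1, "dz": 0.4, "ax": 0, "ay": 0, "az": 0, "gripper": 1}]}}

```text
time: 0.65
eef_pos: [0.3824, 0.5009, 0.3053]
tcp_rot: [0.198, 0.98, 0.0, 0.001]
contact_force: [0.2, 0.9, -0.3]
opening: 1.004
finger_force: 0.0
```

Call:
{"name": "jog_arm", "arguments": {"increments": [{"dx": 1, "dy": -1, "dz": 0.1, "ax": 0, "ay": 0, "az": 0.14, "gripper": 1}, {"dx": 1, "dy": -1, "dz": 0.1, "ax": 0, "ay": 0, "az": 0.14, "gripper": 1}, {"dx": 1, "dy": -1, "dz": 0.1, "ax": 0, "ay": 0, "az": 0.14, "gripper": 1}, {"dx": 1, "dy": -1, "dz": 0.1, "ax": 0, "ay": 0, "az": 0.14, "gripper": 1}, {"dx": 1, "dy": -1, "dz": 0.1, "ax": 0, "ay": 0, "az": 0.14, "gripper": 1}, {"dx": 1, "dy": -1, "dz": 0.1, "ax": 0, "ay": 0, "az": 0.14, "gripper": 1}]}}

```text
time: 1.25
eef_pos: [0.499, 0.3836, 0.3156]
tcp_rot: [0.087, 0.996, 0.0, -0.001]
contact_force: [-0.5, 0.4, 0.2]
opening: 0.998
finger_force: 0.0
```

Run:
```python
from h import *
c=cap('wrist'); cv2.imwrite('pics/w2.png',c['frame']); np.savez('w20.npz',**{k:np.array(v) for k,v in c.items()})
s=get_state();print(s['eef_pos'],s['tcp_rot'])
h=cv2.cvtColor(c['frame'],cv2.COLOR_BGR2HSV).astype(int)
m=(h[...,0]>100)&(h[...,0]<125)&(h[...,1]>120)
P=pts(c,m); P=P[(P[:,2]>.06)&(np.hypot(P[:,0]-.514,P[:,1]-.366)<.12)]
for z in (.07,.13,.143):
    q=P[P[:,2]>z]; k=cv2.minAreaRect(q[:,:2].astype(np.float32)); print(z,len(q),np.round(k[0],4),np.round(k[1],4),k[2],q[:,2].max().round(4), np.median(q[:,2]).round(4))
```

```text
[0.49852396 0.38406977 0.31565804] [ 8.67945222e-02  9.96225953e-01 -1.56350396e-05 -7.49782600e-04]
0.07 4687 [0.517  0.3502] [0.1159 0.1843] 39.987388610839844 0.3751 0.1435
0.13 3612 [0.509  0.3524] [0.1851 0.0996] 71.25613403320312 0.3751 0.1464
0.143 2401 [0.5131 0.3786] [0.1434 0.069 ] 80.23186492919922 0.3751 0.1484
```

View pics/w2.png

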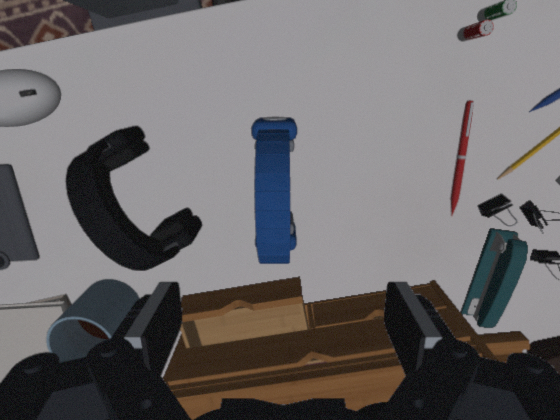

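The wrist view has the blue band running from (273,125) to (273,262), nearly vertical, and the black pair at left (135,200). I'll isolate the band and cross-check it with rays and a second view.

```bash
cat > band.py <<'E'
from h import *
c=dict(np.load('w20.npz'))
h=cv2.cvtColor(c['frame'],cv2.COLOR_BGR2HSV).astype(int)
m=((h[...,0]>100)&(h[...,0]<125)&(h[...,1]>120)); m[:,:245]=0; m[:,305:]=0; m[270:]=0
P=pts(c,m)
for lo,hi in((.02,.2),(.08,.13),(.13,.2),(.143,.2)):
    q=P[(P[:,2]>lo)&(P[:,2]<hi)]; k=cv2.minAreaRect(q[:,:2].astype(np.float32)); print(lo,len(q),np.round(k[0],4),np.round(k[1],4),round(k[2],2),np.percentile(q[:,2],99).round(4))
# band frame: fit circle-ish symmetry: z vs s along cup axis
q=P[P[:,2]>.09]; mu=q[:,:2].mean(0); d=np.linalg.svd(q[:,:2]-mu,full_matrices=False)[2][0]; d*=np.sign(d[0]); s=(q[:,:2]-mu)@d; t=(q[:,:2]-mu)@np.array([-d[1],d[0]])
print('dir',np.degrees(np.arctan2(d[1],d[0])),'t range',np.percentile(t,[1,99]).round(4))
f=np.polyfit(s[q[:,2]>.12],q[q[:,2]>.12][:,2],2); print('apex s',-f[1]/2/f[0],mu+d*(-f[1]/2/f[0]), 'ends',s.min(),s.max())
# ray check: edges of band rows near crown, onto z=.15
for v in (170,180,190,200,210):
    u=np.nonzero(m[v])[0]; e=plane(c,[[u.min()-.5,v],[u.max()+.5,v]],.15); print(v,e[:,:2].round(4).tolist(),np.linalg.norm(e[0]-e[1]).round(4))
# two-view height: crown mid ray from wrist vs top-of-arch from scene
E
python3 band.py
```

```text
0.02 4977 [0.514 0.371] [0.0452 0.1426] 80.27 0.1505
0.08 1072 [0.5094 0.3707] [0.0301 0.1222] 79.72 0.1299
0.13 3354 [0.5152 0.3702] [0.0291 0.0969] 80.3 0.1506
0.143 2144 [0.5141 0.3704] [0.0291 0.0643] 80.32 0.1507
dir -9.579019054863178 t range [-0.0141  0.014 ]
apex s 0.01644646514830626 [0.51597868 0.3705239 ] ends -0.05027442122251682 0.07119224379014652
170 [[0.472, 0.3649], [0.4767, 0.391]] 0.0265
180 [[0.48, 0.3625], [0.4849, 0.3904]] 0.0283
190 [[0.4884, 0.3616], [0.4932, 0.389]] 0.0278
200 [[0.4967, 0.3599], [0.5016, 0.3876]] 0.028
210 [[0.5053, 0.3582], [0.5102, 0.3861]] 0.0283
```

Call:
{"name": "jog_arm", "arguments": {"increments": [{"dx": 0.13, "dy": -0.11, "dz": -0.2, "ax": 0, "ay": 0, "az": 0, "gripper": 0.4}, {"dx": 0.13, "dy": -0.11, "dz": -0.5, "ax": 0, "ay": 0, "az": 0, "gripper": 0.4}, {"dx": 0.13, "dy": -0.11, "dz": -0.8, "ax": 0, "ay": 0, "az": 0, "gripper": 0.4}, {"dx": 0.13, "dy": -0.11, "dz": -0.8, "ax": 0, "ay": 0, "az": 0, "gripper": 0.4}, {"dx": 0.13, "dy": -0.11, "dz": -0.8, "ax": 0, "ay": 0, "az": 0, "gripper": 0.4}, {"dx": 0.13, "dy": -0.11, "dz": -0.8, "ax": 0, "ay": 0, "az": 0, "gripper": 0.4}]}}

```text
time: 1.9
eef_pos: [0.5157, 0.3713, 0.2232]
tcp_rot: [0.087, 0.996, 0.001, 0.002]
contact_force: [-0.1, -0.6, -0.5]
opening: 0.697
finger_force: 0.0
```

Run:
```python
from h import *
c=cap('wrist'); np.savez('w30.npz',**{k:np.array(v) for k,v in c.items()})
s=get_state();print(s['eef_pos'],s['tcp_rot'],s['opening'])
h=cv2.cvtColor(c['frame'],cv2.COLOR_BGR2HSV).astype(int)
m=((h[...,0]>100)&(h[...,0]<125)&(h[...,1]>120))
P=pts(c,m); P=P[(P[:,2]>.13)&(P[:,2]<.16)&(np.hypot(P[:,0]-.5145,P[:,1]-.3705)<.075)]
k=cv2.minAreaRect(P[:,:2].astype(np.float32)); print(len(P),k,np.percentile(P[:,2],[50,99]))
```

```text
[0.5160486 0.3711482 0.2235393] [0.08682887 0.99622004 0.00135182 0.00213521] 0.7022390437881048
6846 ((0.5155819654464722, 0.37043285369873047), (0.029948987066745758, 0.09711844474077225), 79.62828826904297) [0.14607028 0.15057086]
```

Call:
{"name": "jog_arm", "arguments": {"increments": [{"dx": 0, "dy": 0, "dz": -0.2, "ax": 0, "ay": 0, "az": 0, "gripper": 0.4}, {"dx": 0, "dy": 0, "dz": -0.4, "ax": 0, "ay": 0, "az": 0, "gripper": 0.4}, {"dx": 0, "dy": 0, "dz": -0.54, "ax": 0, "ay": 0, "az": 0, "gripper": 0.4}, {"dx": 0, "dy": 0, "dz": -0.54, "ax": 0, "ay": 0, "az": 0, "gripper": 0.4}, {"dx": 0, "dy": 0, "dz": -0.54, "ax": 0, "ay": 0, "az": 0, "gripper": 0.4}, {"dx": 0, "dy": 0, "dz": -0.54, "ax": 0, "ay": 0, "az": 0, "gripper": 0.4}]}}

```text
time: 2.55
eef_pos: [0.5162, 0.3704, 0.1576]
tcp_rot: [0.087, 0.996, 0.001, 0.001]
contact_force: [0.1, -0.9, 0.5]
opening: 0.701
finger_force: 0.0
```

Call:
{"name": "jog_arm", "arguments": {"increments": [{"dx": 0, "dy": 0, "dz": 0, "ax": 0, "ay": 0, "az": 0, "gripper": -1}, {"dx": 0, "dy": 0, "dz": 0, "ax": 0, "ay": 0, "az": 0, "gripper": -1}, {"dx": 0, "dy": 0, "dz": 0, "ax": 0, "ay": 0, "az": 0, "gripper": -1}, {"dx": 0, "dy": 0, "dz": 0, "ax": 0, "ay": 0, "az": 0, "gripper": -1}, {"dx": 0, "dy": 0, "dz": 0, "ax": 0, "ay": 0, "az": 0, "gripper": -1}, {"dx": 0, "dy": 0, "dz": 0, "ax": 0, "ay": 0, "az": 0, "gripper": -1}, {"dx": 0, "dy": 0, "dz": 0, "ax": 0, "ay": 0, "az": 0, "gripper": -1}], "force": 60}}

```text
time: 3.25
eef_pos: [0.516, 0.3704, 0.1569]
tcp_rot: [0.087, 0.996, 0.001, 0.001]
contact_force: [-0.3, 1.4, 5.1]
opening: 0.336
finger_force: 62.4
```

Call:
{"name": "jog_arm", "arguments": {"increments": [{"dx": 0, "dy": 0, "dz": 0.1, "ax": 0, "ay": 0, "az": 0, "gripper": -1}, {"dx": 0, "dy": 0, "dz": 0.3, "ax": 0, "ay": 0, "az": 0, "gripper": -1}, {"dx": 0, "dy": 0, "dz": 0.5, "ax": 0, "ay": 0, "az": 0, "gripper": -1}, {"dx": 0, "dy": 0, "dz": 0.7, "ax": 0, "ay": 0, "az": 0, "gripper": -1}, {"dx": 0, "dy": 0, "dz": 0.9, "ax": 0, "ay": 0, "az": 0, "gripper": -1}, {"dx": 0, "dy": 0, "dz": 1, "ax": 0, "ay": 0, "az": 0, "gripper": -1}, {"dx": 0, "dy": 0, "dz": 1, "ax": 0, "ay": 0, "az": 0, "gripper": -1}]}}

```text
time: 3.95
eef_pos: [0.5155, 0.37, 0.277]
tcp_rot: [0.087, 0.996, 0.0, 0.001]
contact_force: [1.1, -1.2, -2.1]
opening: 0.338
finger_force: 61.6
```

Call:
{"name": "jog_arm", "arguments": {"increments": [{"dx": 0, "dy": 0, "dz": 0.2, "ax": 0, "ay": 0, "az": 0, "gripper": -1}, {"dx": 0, "dy": 0, "dz": 0.4, "ax": 0, "ay": 0, "az": 0, "gripper": -1}, {"dx": -0.05, "dy": -0.1, "dz": 0.6, "ax": 0, "ay": 0, "az": -0.05, "gripper": -1}, {"dx": -0.1, "dy": -0.3, "dz": 0.65, "ax": 0, "ay": 0, "az": -0.1, "gripper": -1}, {"dx": -0.1, "dy": -0.5, "dz": 0.65, "ax": 0, "ay": 0, "az": -0.15, "gripper": -1}, {"dx": -0.1, "dy": -0.7, "dz": 0.65, "ax": 0, "ay": 0, "az": -0.2, "gripper": -1}, {"dx": -0.1, "dy": -0.9, "dz": 0.65, "ax": 0, "ay": 0, "az": -0.25, "gripper": -1}, {"dx": -0.1, "dy": -1, "dz": 0.65, "ax": 0, "ay": 0, "az": -0.3, "gripper": -1}, {"dx": -0.1, "dy": -1, "dz": 0.65, "ax": 0, "ay": 0, "az": -0.3, "gripper": -1}]}}

```text
time: 4.85
eef_pos: [0.5026, 0.2483, 0.351]
tcp_rot: [0.318, 0.948, -0.001, -0.002]
contact_force: [0.4, 0.5, -2.6]
opening: 0.336
finger_force: 61.5
```

Call:
{"name": "jog_arm", "arguments": {"increments": [{"dx": 0, "dy": -0.2, "dz": 0, "ax": 0, "ay": 0, "az": -0.05, "gripper": -1}, {"dx": 0, "dy": -0.4, "dz": 0, "ax": 0, "ay": 0, "az": -0.1, "gripper": -1}, {"dx": 0, "dy": -0.6, "dz": 0, "ax": 0, "ay": 0, "az": -0.15, "gripper": -1}, {"dx": 0, "dy": -0.8, "dz": 0, "ax": 0, "ay": 0, "az": -0.2, "gripper": -1}, {"dx": 0, "dy": -0.9, "dz": 0, "ax": 0, "ay": 0, "az": -0.25, "gripper": -1}, {"dx": 0, "dy": -0.9, "dz": 0, "ax": 0, "ay": 0, "az": -0.3, "gripper": -1}, {"dx": 0, "dy": -0.9, "dz": 0, "ax": 0, "ay": 0, "az": -0.3, "gripper": -1}]}}

```text
time: 5.55
eef_pos: [0.5028, 0.1421, 0.352]
tcp_rot: [0.53, 0.848, -0.001, -0.001]
contact_force: [0.3, 0.3, -2.2]
opening: 0.336
finger_force: 61.5
```

Run:
```python
from h import *
c=cap('wrist'); cv2.imwrite('pics/w4.png',c['frame']); np.savez('w40.npz',**{k:np.array(v) for k,v in c.items()})
s=get_state();print(s['eef_pos'],s['tcp_rot'],s['opening'],s['contact_force'],s['qpos'])
```

```text
[0.50286383 0.14232782 0.35221643] [ 5.28759749e-01  8.48770734e-01 -5.11668261e-04 -1.05245492e-03] 0.3360073707654756 [ 0.40064752  0.07211731 -2.11168446] [ 8.13445335e-02 -1.13288919e-01  1.83057372e+00  4.37278740e-04
  1.42660799e+00 -3.75236934e-01]
```

View pics/w4.png

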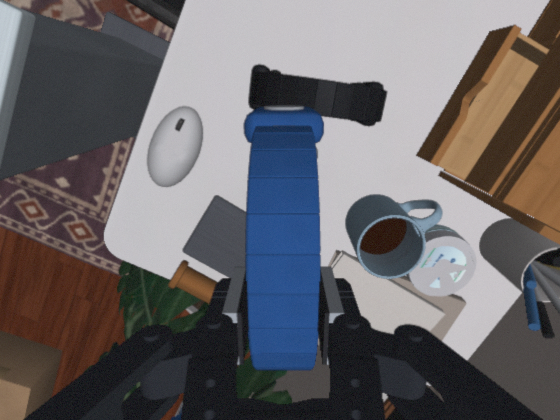

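The headphones hang straight in the jaws, with the band from (285,120) to (283,365). The bar's free end shows at (190,280) and the base at (215,230). I'll refine the bar pose from the base outline and the bar in the two fixed views.

```bash
cat > st.py <<'E'
from h import *
def T(a): return np.round(a,4).tolist()
for n,seed in(('scene',(310,340)),('side',(345,320))):
    c=dict(np.load(n+'0.npz')); f=cv2.GaussianBlur(c['frame'],(3,3),0)
    g=(f.max(2)<105).astype(np.uint8)
    P=np.full(g.shape+(3,),9.); v,u=np.nonzero(c['depth']>0); P[v,u]=pts(c,np.ones(g.shape,bool))
    g[(P[...,2]>.02)|(P[...,2]<.0)]=0
    k,l=cv2.connectedComponents(g); m=(l==l[seed[1],seed[0]]).astype(np.uint8)
    ct=max(cv2.findContours(m,0,2)[0],key=cv2.contourArea).reshape(-1,2)
    h=cv2.convexHull(ct).reshape(-1,2)
    q=plane(c,h,.010)[:,:2]; r=cv2.minAreaRect(q.astype(np.float32))
    print(n,m.sum(),'base',T(r[0]),T(r[1]),r[2]);print(T(cv2.boxPoints(r)))
for n,br in(('scene',(280,245,356,290)),('side',(318,240,390,290))):
    c=dict(np.load(n+'0.npz')); h=cv2.cvtColor(c['frame'],cv2.COLOR_BGR2HSV).astype(int)
    m=np.zeros(h.shape[:2],bool); m[br[1]:br[3],br[0]:br[2]]=1; m&=(h[...,0]<20)&(h[...,1]>90)
    Q=pts(c,m); Q=Q[Q[:,2]>.12]
    d=np.array([.995,-.1]); nn=np.array([.1,.995]); x=(Q[:,:2]-[.494,-.005])@d
    rows=[]
    for a in np.arange(-.04,.05,.01):
        s=Q[(abs(x-a)<.005)]; b=(s[:,:2]-[.494,-.005])@nn
        # circle fit known r=.012 : (b-b0)^2+(z-z0)^2=r^2
        from scipy.optimize import least_squares
        o=least_squares(lambda p:np.hypot(b-p[0],s[:,2]-p[1])-.012,[0,.138],loss='soft_l1',f_scale=.001).x; rows.append([a,*o])
    rows=np.array(rows); print(n,rows.round(4).tolist(),'slope deg',np.degrees(np.polyfit(rows[:,0],rows[:,1],1)[0]),'x rng',np.percentile(x,[.5,99.5]))
# held object level?
c=dict(np.load('w40.npz')); h=cv2.cvtColor(c['frame'],cv2.COLOR_BGR2HSV).astype(int)
m=((h[...,0]>100)&(h[...,0]<125)&(h[...,1]>120)); m[:,:243]=0;m[:,325:]=0
P=pts(c,m); q=P[(P[:,2]>.26)&(P[:,2]<.36)]; k=cv2.minAreaRect(q[:,:2].astype(np.float32)); print('held',len(q),k,np.percentile(q[:,2],99))
d=np.array([np.cos(.6),np.sin(.6)])
mu=np.array(k[0]); cov=np.linalg.svd(q[:,:2]-q[:,:2].mean(0),full_matrices=False)[2][0]; s=(q[:,:2]-mu)@cov; t=(q[:,:2]-mu)@np.array([-cov[1],cov[0]])
e=q[:,2]>.325; A=np.c_[s[e]**2,s[e],t[e],np.ones(e.sum())]; print('dir',np.degrees(np.arctan2(cov[1],cov[0])),'fit',np.linalg.lstsq(A,q[e,2],rcond=None)[0])
E
python3 st.py
```

```text
scene 3468 base [0.5046, -0.0078] [0.0987, 0.1388] 83.34868621826172
[[0.42989999055862427, -0.048700001090765], [0.567799985408783, -0.06480000168085098], [0.579200029373169, 0.03319999948143959], [0.4413999915122986, 0.049300000071525574]]
side 3276 base [0.5031, -0.0053] [0.0991, 0.1383] 83.39275360107422
[[0.4287000000476837, -0.04650000110268593], [0.5659999847412109, -0.0625], [0.5774000287055969, 0.035999998450279236], [0.4401000142097473, 0.051899999380111694]]
scene [[-0.04, 0.0044, 0.138], [-0.03, 0.0048, 0.138], [-0.02, 0.0047, 0.1378], [-0.01, 0.0045, 0.138], [0.0, 0.0044, 0.138], [0.01, 0.0042, 0.1378], [0.02, 0.0038, 0.1382], [0.03, 0.0039, 0.138], [0.04, 0.0037, 0.1379]] slope deg -0.724643912374087 x rng [-0.05058779  0.05564477]
side [[-0.04, 0.0047, 0.1373], [-0.03, 0.0049, 0.1369], [-0.02, 0.0048, 0.1369], [-0.01, 0.0046, 0.1369], [0.0, 0.0049, 0.1367], [0.01, 0.0048, 0.1369], [0.02, 0.0045, 0.137], [0.03, 0.0042, 0.1368], [0.04, 0.0044, 0.1368]] slope deg -0.36738721494708515 x rng [-0.05157943  0.05637136]
held 17003 ((0.4984235465526581, 0.14684966206550598), (0.031136449426412582, 0.11819811165332794), 26.444114685058594) 0.34580169096791036
dir 116.13252171173116 fit [-8.39634257e+00 -1.41223832e-01 -5.22405709e-03  3.44686452e-01]
```

Run:
```python
from h import *
a=np.radians(-6.4); d=np.array([np.cos(a),np.sin(a)]); nn=np.array([-d[1],d[0]])
o=np.array([.4945,-.0004])
for n in('scene','side'):
    c=dict(np.load(n+'0.npz')); P=pts(c,c['depth']>0)
    x=(P[:,:2]-o)@d; b=(P[:,:2]-o)@nn
    for t in np.arange(-.07,.1,.005):
        s=(abs(x-t)<.0025)&(abs(b)<.03)&(P[:,2]>.1)&(P[:,2]<.19)
        if s.sum()>3: print(n,round(t,3),s.sum(),'zmax',np.percentile(P[s,2],95).round(4),'bmin',np.percentile(b[s],5).round(4))
    # base near edge: top face z~.01
    s=(abs(P[:,2]-.010)<.003)&(abs(x)<.12)&(abs(b)<.09)
    f=c['frame'][c['depth']>0].max(1)<105
    s&=f; print('base x',np.percentile(x[s],[.5,2,98,99.5]).round(4),'b',np.percentile(b[s],[.5,2,98,99.5]).round(4))
    cv2.imwrite(f'pics/z_{n}.png',cv2.resize(c['frame'][235:375,260:400],None,fx=4,fy=4,interpolation=2))
```

```text
scene -0.05 141 zmax 0.1524 bmin -0.0148
scene -0.045 64 zmax 0.1534 bmin -0.0162
scene -0.04 45 zmax 0.1502 bmin -0.0131
scene -0.035 55 zmax 0.1502 bmin -0.0123
scene -0.03 53 zmax 0.1501 bmin -0.0125
scene -0.025 54 zmax 0.1503 bmin -0.013
scene -0.02 54 zmax 0.15 bmin -0.013
scene -0.015 53 zmax 0.1498 bmin -0.0131
scene -0.01 51 zmax 0.1503 bmin -0.0124
scene -0.005 54 zmax 0.15 bmin -0.0127
scene 0.0 54 zmax 0.1504 bmin -0.0125
scene 0.005 52 zmax 0.1504 bmin -0.0126
scene 0.01 49 zmax 0.1499 bmin -0.0131
scene 0.015 57 zmax 0.1507 bmin -0.0132
scene 0.02 48 zmax 0.1502 bmin -0.0135
scene 0.025 51 zmax 0.1502 bmin -0.0128
scene 0.03 47 zmax 0.1499 bmin -0.0124
scene 0.035 53 zmax 0.1502 bmin -0.0126
scene 0.04 46 zmax 0.1501 bmin -0.013
scene 0.045 47 zmax 0.1504 bmin -0.0125
scene 0.05 50 zmax 0.1498 bmin -0.0133
scene 0.055 53 zmax 0.1501 bmin -0.0135
scene 0.06 161 zmax 0.1535 bmin -0.0162
scene 0.065 105 zmax 0.1537 bmin -0.0165
scene 0.07 92 zmax 0.154 bmin -0.0167
scene 0.075 76 zmax 0.1539 bmin -0.0168
scene 0.08 18 zmax 0.1533 bmin -0.0157
base x [-0.0566 -0.0548  0.066
[... 466 characters left out ...]
n -0.0121
side 0.005 41 zmax 0.1491 bmin -0.0118
side 0.01 47 zmax 0.1494 bmin -0.0118
side 0.015 40 zmax 0.1496 bmin -0.0123
side 0.02 47 zmax 0.1489 bmin -0.0122
side 0.025 40 zmax 0.1495 bmin -0.0118
side 0.03 44 zmax 0.1492 bmin -0.0123
side 0.035 44 zmax 0.1494 bmin -0.0123
side 0.04 42 zmax 0.1498 bmin -0.012
side 0.045 43 zmax 0.149 bmin -0.0123
side 0.05 43 zmax 0.1495 bmin -0.0123
side 0.055 80 zmax 0.1502 bmin -0.0139
side 0.06 113 zmax 0.1523 bmin -0.0159
side 0.065 83 zmax 0.1525 bmin -0.0159
side 0.07 67 zmax 0.1527 bmin -0.0162
side 0.075 56 zmax 0.1529 bmin -0.0165
side 0.08 6 zmax 0.1502 bmin -0.0152
base x [-0.0571 -0.0554  0.0651  0.0683] b [-0.0495 -0.048   0.045   0.0472]
```

View pics/z_scene.png

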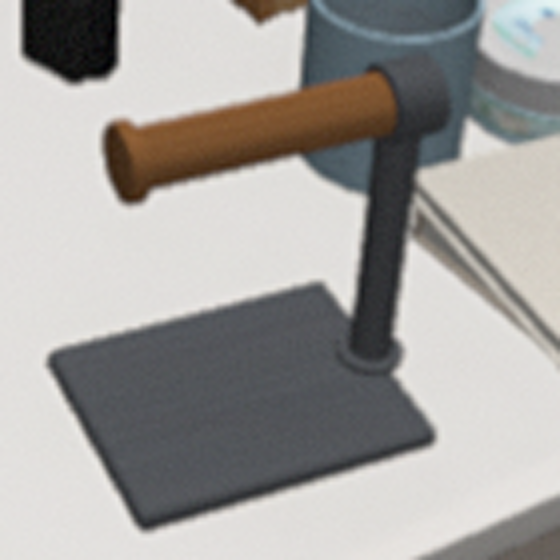

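The crop shows the bar's wood between the end knob at (125,160) and the post collar at (410,95). From the profiles, the free span is 100 mm, with its middle at (0.502, -0.001) and a yaw of -6.4°. The heights match the text: bar top 0.150 and knob top 0.154.

Call:
{"name": "jog_arm", "arguments": {"increments": [{"dx": 0, "dy": -0.15, "dz": 0, "ax": 0, "ay": 0, "az": -0.06, "gripper": -1}, {"dx": 0, "dy": -0.35, "dz": 0, "ax": 0, "ay": 0, "az": -0.12, "gripper": -1}, {"dx": 0, "dy": -0.6, "dz": 0, "ax": 0, "ay": 0, "az": -0.18, "gripper": -1}, {"dx": 0, "dy": -0.8, "dz": 0, "ax": 0, "ay": 0, "az": -0.24, "gripper": -1}, {"dx": 0, "dy": -1, "dz": 0, "ax": 0, "ay": 0, "az": -0.3, "gripper": -1}, {"dx": 0, "dy": -1, "dz": 0, "ax": 0, "ay": 0, "az": -0.36, "gripper": -1}, {"dx": 0, "dy": -1, "dz": 0, "ax": 0, "ay": 0, "az": -0.36, "gripper": -1}]}}

```text
time: 6.3
eef_pos: [0.5032, 0.0219, 0.3529]
tcp_rot: [0.745, 0.667, -0.0, -0.001]
contact_force: [-0.0, -0.1, -3.2]
opening: 0.334
finger_force: 61.5
```

Call:
{"name": "jog_arm", "arguments": {"increments": [{"dx": 0, "dy": -0.1, "dz": 0, "ax": 0, "ay": 0, "az": 0, "gripper": -1}, {"dx": 0, "dy": -0.2, "dz": 0, "ax": 0, "ay": 0, "az": 0, "gripper": -1}, {"dx": 0, "dy": -0.2, "dz": 0, "ax": 0, "ay": 0, "az": 0, "gripper": -1}, {"dx": 0, "dy": -0.2, "dz": 0, "ax": 0, "ay": 0, "az": 0, "gripper": -1}, {"dx": 0, "dy": -0.2, "dz": 0, "ax": 0, "ay": 0, "az": 0, "gripper": -1}]}}

```text
time: 6.8
eef_pos: [0.5032, -0.002, 0.3535]
tcp_rot: [0.745, 0.667, 0.0, -0.0]
contact_force: [1.2, 0.1, -3.9]
opening: 0.341
finger_force: 61.5
```

Run:
```python
from h import *
s=get_state();print(s['eef_pos'],s['tcp_rot'],s['contact_force'],s['qpos'])
c=cap('scene'); b=cap('side'); cv2.imwrite('pics/s5.png',c['frame'])
for n,c in(('scene',c),('side',b)):
    h=cv2.cvtColor(c['frame'],cv2.COLOR_BGR2HSV).astype(int)
    m=((h[...,0]>100)&(h[...,0]<125)&(h[...,1]>120)); P=pts(c,m)
    P=P[(np.hypot(P[:,0]-.502,P[:,1])<.1)&(P[:,2]>.15)]
    a=np.radians(-6.4); d=np.array([np.cos(a),np.sin(a)]); nn=np.array([-d[1],d[0]]); o=np.array([.502,-.0012])
    x=(P[:,:2]-o)@d; y=(P[:,:2]-o)@nn; z=P[:,2]
    t=z>.31; f=np.polyfit(y[t],z[t],2)
    print(n,len(P),'x',np.percentile(x,[1,50,99]).round(4),'y',np.percentile(y,[1,99]).round(4),'z',np.percentile(z,[1,99]).round(4),'apex y',-f[1]/2/f[0])
    for zz in np.arange(.19,.35,.02):
        s=abs(z-zz)<.004
        if s.sum()>4: print('  ',zz.round(3),'y ext',np.percentile(y[s],[3,97]).round(4),'xmin',np.percentile(x[s],3).round(4))
```

```text
[ 0.50317888 -0.00199174  0.35354287] [ 7.45432539e-01  6.66581061e-01  9.94806378e-05 -9.14348111e-05] [ 1.22402267  0.09756518 -3.94068222] [-2.05972812e-01 -1.61355703e-01  1.87111645e+00  2.71272365e-04
  1.43186106e+00 -9.44396937e-02]
scene 3452 x [-0.0217 -0.0033  0.0212] y [-0.0768  0.0587] z [0.2023 0.3462] apex y -0.005460799908832486
   0.21 y ext [-0.077   0.0565] xmin -0.0215
   0.23 y ext [-0.0766  0.0558] xmin -0.0218
   0.25 y ext [-0.077   0.0567] xmin -0.0216
   0.29 y ext [-0.0709  0.0562] xmin -0.0128
   0.31 y ext [-0.0658  0.0493] xmin -0.0131
   0.33 y ext [-0.0518  0.035 ] xmin -0.0134
side 3602 x [-0.045  -0.0062  0.0213] y [-0.0763  0.0613] z [0.2039 0.4901] apex y -0.006193339265258008
   0.21 y ext [-0.0764  0.0577] xmin -0.0228
   0.23 y ext [-0.0761  0.0616] xmin -0.023
   0.25 y ext [-0.0763  0.0589] xmin -0.0228
   0.29 y ext [-0.0699  0.0588] xmin -0.0141
   0.31 y ext [-0.0643  0.0506] xmin -0.0144
   0.33 y ext [-0.0507  0.0322] xmin -0.0147
```

View pics/s5.png

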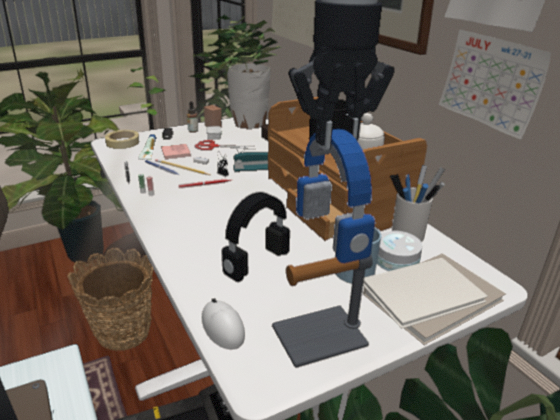

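The scene view shows the held pair above the bar with its cups at (315,197) and (354,240), straddling the bar at (325,270). It sits about 3 mm too far to -y and 1.5 mm to +x, so I'll correct that while lowering.

Call:
{"name": "jog_arm", "arguments": {"increments": [{"dx": -0.01, "dy": 0.03, "dz": 0, "ax": 0, "ay": 0, "az": 0, "gripper": -1}, {"dx": -0.01, "dy": 0.03, "dz": -0.15, "ax": 0, "ay": 0, "az": 0, "gripper": -1}, {"dx": -0.01, "dy": 0.03, "dz": -0.3, "ax": 0, "ay": 0, "az": 0, "gripper": -1}, {"dx": -0.01, "dy": 0.03, "dz": -0.45, "ax": 0, "ay": 0, "az": 0, "gripper": -1}, {"dx": -0.01, "dy": 0.03, "dz": -0.6, "ax": 0, "ay": 0, "az": 0, "gripper": -1}, {"dx": -0.01, "dy": 0.03, "dz": -0.75, "ax": 0, "ay": 0, "az": 0, "gripper": -1}, {"dx": -0.01, "dy": 0.03, "dz": -0.9, "ax": 0, "ay": 0, "az": 0, "gripper": -1}, {"dx": -0.01, "dy": 0.03, "dz": -1, "ax": 0, "ay": 0, "az": 0, "gripper": -1}, {"dx": -0.01, "dy": 0.03, "dz": -1, "ax": 0, "ay": 0, "az": 0, "gripper": -1}]}}

```text
time: 7.8
eef_pos: [0.5008, 0.002, 0.2314]
tcp_rot: [0.745, 0.667, -0.001, -0.002]
contact_force: [1.4, -0.4, -2.6]
opening: 0.335
finger_force: 61.4
```

Call:
{"name": "jog_arm", "arguments": {"increments": [{"dx": 0, "dy": 0, "dz": -0.08, "ax": 0, "ay": 0, "az": 0, "gripper": -1}, {"dx": 0, "dy": 0, "dz": -0.16, "ax": 0, "ay": 0, "az": 0, "gripper": -1}, {"dx": 0, "dy": 0, "dz": -0.24, "ax": 0, "ay": 0, "az": 0, "gripper": -1}, {"dx": 0, "dy": 0, "dz": -0.32, "ax": 0, "ay": 0, "az": 0, "gripper": -1}, {"dx": 0, "dy": 0, "dz": -0.36, "ax": 0, "ay": 0, "az": 0, "gripper": -1}, {"dx": 0, "dy": 0, "dz": -0.36, "ax": 0, "ay": 0, "az": 0, "gripper": -1}, {"dx": 0, "dy": 0, "dz": -0.36, "ax": 0, "ay": 0, "az": 0, "gripper": -1}]}}

```text
time: 8.5
eef_pos: [0.5021, 0.0014, 0.1904]
tcp_rot: [0.746, 0.666, 0.0, 0.0]
contact_force: [0.7, -0.7, -1.6]
opening: 0.334
finger_force: 61.5
```

Call:
{"name": "jog_arm", "arguments": {"increments": [{"dx": 0, "dy": 0, "dz": -0.03, "ax": 0, "ay": 0, "az": 0, "gripper": -1}, {"dx": 0, "dy": 0, "dz": -0.06, "ax": 0, "ay": 0, "az": 0, "gripper": -1}, {"dx": 0, "dy": 0, "dz": -0.07, "ax": 0, "ay": 0, "az": 0, "gripper": -1}, {"dx": 0, "dy": 0, "dz": -0.075, "ax": 0, "ay": 0, "az": 0, "gripper": -1}, {"dx": 0, "dy": 0, "dz": -0.075, "ax": 0, "ay": 0, "az": 0, "gripper": -1}]}}

```text
time: 9.0
eef_pos: [0.5019, 0.0015, 0.1812]
tcp_rot: [0.746, 0.666, -0.0, -0.0]
contact_force: [0.3, -0.3, -2.6]
opening: 0.337
finger_force: 61.4
```

Call:
{"name": "jog_arm", "arguments": {"increments": [{"dx": 0, "dy": 0, "dz": -0.008, "ax": 0, "ay": 0, "az": 0, "gripper": -1}, {"dx": 0, "dy": 0, "dz": -0.008, "ax": 0, "ay": 0, "az": 0, "gripper": -1}]}}

```text
time: 9.2
eef_pos: [0.502, 0.0015, 0.1804]
tcp_rot: [0.746, 0.666, -0.0, -0.0]
contact_force: [-0.1, 0.6, -2.3]
opening: 0.336
finger_force: 61.4
```

Call:
{"name": "jog_arm", "arguments": {"increments": [{"dx": 0, "dy": 0, "dz": -0.008, "ax": 0, "ay": 0, "az": 0, "gripper": -1}, {"dx": 0, "dy": 0, "dz": -0.008, "ax": 0, "ay": 0, "az": 0, "gripper": -1}]}}

```text
time: 9.4
eef_pos: [0.5019, 0.0015, 0.1793]
tcp_rot: [0.746, 0.666, -0.0, -0.0]
contact_force: [-0.4, 0.4, -2.7]
opening: 0.336
finger_force: 61.4
```

Call:
{"name": "jog_arm", "arguments": {"increments": [{"dx": 0, "dy": 0, "dz": -0.006, "ax": 0, "ay": 0, "az": 0, "gripper": -1}, {"dx": 0, "dy": 0, "dz": -0.006, "ax": 0, "ay": 0, "az": 0, "gripper": -1}]}}

```text
time: 9.6
eef_pos: [0.5021, 0.0015, 0.1788]
tcp_rot: [0.746, 0.666, 0.0, 0.0]
contact_force: [-1.1, -0.7, -2.9]
opening: 0.335
finger_force: 61.6
```

Call:
{"name": "jog_arm", "arguments": {"increments": [{"dx": 0, "dy": 0, "dz": -0.006, "ax": 0, "ay": 0, "az": 0, "gripper": -1}, {"dx": 0, "dy": 0, "dz": -0.006, "ax": 0, "ay": 0, "az": 0, "gripper": -1}]}}

```text
time: 9.8
eef_pos: [0.5021, 0.0015, 0.1787]
tcp_rot: [0.746, 0.666, -0.0, 0.0]
contact_force: [-1.7, 0.1, 2.9]
opening: 0.332
finger_force: 62.1
```

```bash
cat > chk.py <<'E'
from h import *
s=get_state();print(s['eef_pos'],s['contact_force'],s['wrist_torque'])
for n in('scene','side'):
    c=cap(n); cv2.imwrite(f'pics/chk_{n}_{s["time"]:.1f}.png',c['frame'])
    h=cv2.cvtColor(c['frame'],cv2.COLOR_BGR2HSV).astype(int)
    m=((h[...,0]>100)&(h[...,0]<125)&(h[...,1]>120)); P=pts(c,m)
    P=P[(np.hypot(P[:,0]-.502,P[:,1])<.1)&(P[:,2]>.015)&(P[:,2]<.19)]
    a=np.radians(-6.4); d=np.array([np.cos(a),np.sin(a)]); nn=np.array([-d[1],d[0]]); o=np.array([.502,-.0012])
    x=(P[:,:2]-o)@d; y=(P[:,:2]-o)@nn; z=P[:,2]
    print(n,'x',np.percentile(x,[1,99]).round(4),'y',np.percentile(y,[1,99]).round(4),'z',np.percentile(z,[.5,99]).round(4))
    for zz in np.arange(.03,.18,.02):
        q=abs(z-zz)<.004
        if q.sum()>4: print('  ',zz.round(3),'y ext',np.percentile(y[q],[3,97]).round(4),'xmin',np.percentile(x[q],3).round(4))
E
python3 chk.py
```

```text
[0.50211569 0.00146469 0.17871094] [-1.71313536  0.12492049  2.89853522] [ 0.09219835  0.40534667 -0.02179653]
scene x [-0.023   0.0204] y [-0.0741  0.0594] z [0.0292 0.1725]
   0.03 y ext [-0.0737  0.0569] xmin -0.0218
   0.05 y ext [-0.0743  0.0592] xmin -0.023
   0.07 y ext [-0.0743 -0.0597] xmin -0.0227
   0.11 y ext [-0.0678  0.0603] xmin -0.0141
   0.13 y ext [-0.064   0.0558] xmin -0.0142
   0.15 y ext [-0.0532  0.0391] xmin -0.0144
   0.17 y ext [-0.027   0.0166] xmin -0.0144
side x [-0.0241  0.0195] y [-0.0728  0.0645] z [0.0301 0.1726]
   0.03 y ext [-0.0722  0.0606] xmin -0.0232
   0.05 y ext [-0.0724 -0.0565] xmin -0.0242
   0.07 y ext [-0.0733 -0.057 ] xmin -0.0244
   0.11 y ext [-0.0671  0.0616] xmin -0.0154
   0.13 y ext [-0.0629  0.0577] xmin -0.0157
   0.15 y ext [-0.0519 -0.0396] xmin -0.0159
   0.17 y ext [-0.0246  0.0189] xmin -0.015
```

Call:
{"name": "jog_arm", "arguments": {"increments": [{"dx": 0, "dy": 0, "dz": 0, "ax": 0, "ay": 0, "az": 0, "gripper": -1}, {"dx": 0, "dy": 0, "dz": 0, "ax": 0, "ay": 0, "az": 0, "gripper": -1}, {"dx": 0, "dy": 0, "dz": 0, "ax": 0, "ay": 0, "az": 0, "gripper": -0.2}, {"dx": 0, "dy": 0, "dz": 0, "ax": 0, "ay": 0, "az": 0, "gripper": -0.1}, {"dx": 0, "dy": 0, "dz": 0, "ax": 0, "ay": 0, "az": 0, "gripper": 0}, {"dx": 0, "dy": 0, "dz": 0, "ax": 0, "ay": 0, "az": 0, "gripper": 0.1}, {"dx": 0, "dy": 0, "dz": 0, "ax": 0, "ay": 0, "az": 0, "gripper": 0.1}, {"dx": 0, "dy": 0, "dz": 0, "ax": 0, "ay": 0, "az": 0, "gripper": 0.1}, {"dx": 0, "dy": 0, "dz": 0, "ax": 0, "ay": 0, "az": 0, "gripper": 0.1}], "force": 20}}

```text
time: 10.8
eef_pos: [0.502, 0.0015, 0.178]
tcp_rot: [0.746, 0.666, 0.0, 0.0]
contact_force: [0.0, 0.9, 0.1]
opening: 0.55
finger_force: 0.0
```

```bash
python3 chk.py
```

```text
[0.50202863 0.00146612 0.17797485] [0.00244975 0.85678949 0.13154638] [-0.01472579 -0.0049618  -0.02574655]
scene x [-0.0233  0.0204] y [-0.0753  0.0588] z [0.03   0.1726]
   0.03 y ext [-0.0753  0.056 ] xmin -0.023
   0.05 y ext [-0.0754  0.0587] xmin -0.0237
   0.07 y ext [-0.0753 -0.0607] xmin -0.0232
   0.11 y ext [-0.0686  0.0601] xmin -0.0146
   0.13 y ext [-0.0648 -0.058 ] xmin -0.0141
   0.15 y ext [-0.0539 -0.044 ] xmin -0.014
   0.17 y ext [-0.0271  0.0197] xmin -0.0144
side x [-0.0247  0.0217] y [-0.0741  0.0611] z [0.0303 0.1721]
   0.03 y ext [-0.0735  0.0571] xmin -0.0242
   0.05 y ext [-0.0739  0.0416] xmin -0.0247
   0.07 y ext [-0.0744 -0.0614] xmin -0.0246
   0.11 y ext [-0.0676  0.0616] xmin -0.0156
   0.13 y ext [-0.0635  0.0556] xmin -0.0155
   0.15 y ext [-0.0523 -0.0424] xmin -0.0155
   0.17 y ext [-0.0247  0.0208] xmin -0.0151
```

Released, and it moved only about 1 mm. Now straight up.

Call:
{"name": "jog_arm", "arguments": {"increments": [{"dx": 0, "dy": 0, "dz": 0.05, "ax": 0, "ay": 0, "az": 0, "gripper": 0.1}, {"dx": 0, "dy": 0, "dz": 0.15, "ax": 0, "ay": 0, "az": 0, "gripper": 0.1}, {"dx": 0, "dy": 0, "dz": 0.3, "ax": 0, "ay": 0, "az": 0, "gripper": 0.1}, {"dx": 0, "dy": 0, "dz": 0.5, "ax": 0, "ay": 0, "az": 0, "gripper": 0.1}, {"dx": 0, "dy": 0, "dz": 0.75, "ax": 0, "ay": 0, "az": 0, "gripper": 0.1}, {"dx": 0, "dy": 0, "dz": 1, "ax": 0, "ay": 0, "az": 0, "gripper": 0.1}, {"dx": 0, "dy": 0, "dz": 1, "ax": 0, "ay": 0, "az": 0, "gripper": 0.1}, {"dx": 0, "dy": 0, "dz": 1, "ax": 0, "ay": 0, "az": 0, "gripper": 0.1}, {"dx": 0, "dy": 0, "dz": 1, "ax": 0, "ay": 0, "az": 0, "gripper": 0.1}, {"dx": 0, "dy": 0, "dz": 1, "ax": 0, "ay": 0, "az": 0, "gripper": 0.1}]}}

```text
time: 11.9
eef_pos: [0.5013, 0.0016, 0.2964]
tcp_rot: [0.746, 0.666, -0.001, -0.001]
contact_force: [-0.3, -0.2, 0.5]
opening: 0.552
finger_force: 0.0
```

```bash
python3 chk.py; cp pics/chk_scene_*11*.png pics/final.png; ls pics
```

```text
[0.5012872  0.00160127 0.29641958] [-0.32819441 -0.24306482  0.54519331] [-0.04146654 -0.01731909  0.02899982]
scene x [-0.0232  0.0194] y [-0.0754  0.059 ] z [0.0302 0.1724]
   0.03 y ext [-0.0751  0.0553] xmin -0.0228
   0.05 y ext [-0.0758  0.0588] xmin -0.0235
   0.07 y ext [-0.0754 -0.061 ] xmin -0.0233
   0.11 y ext [-0.0685  0.0597] xmin -0.0142
   0.13 y ext [-0.0643  0.0546] xmin -0.0144
   0.15 y ext [-0.0535  0.04  ] xmin -0.0146
   0.17 y ext [-0.0272  0.02  ] xmin -0.0147
side x [-0.0246  0.0187] y [-0.074   0.0626] z [0.0305 0.1714]
   0.03 y ext [-0.0736  0.0583] xmin -0.0245
   0.05 y ext [-0.074   0.0597] xmin -0.0247
   0.07 y ext [-0.0741 -0.06  ] xmin -0.0249
   0.11 y ext [-0.0679  0.0619] xmin -0.0153
   0.13 y ext [-0.0636  0.0576] xmin -0.0155
   0.15 y ext [-0.0521  0.0424] xmin -0.0158
   0.17 y ext [-0.0247  0.0235] xmin -0.0154
chk_scene_10.8.png
chk_scene_11.9.png
chk_scene_9.8.png
chk_side_10.8.png
chk_side_11.9.png
chk_side_9.8.png
final.png
s5.png
scene0.png
side0.png
w1.png
w2.png
w4.png
z_scene.png
z_side.png
```

View pics/final.png

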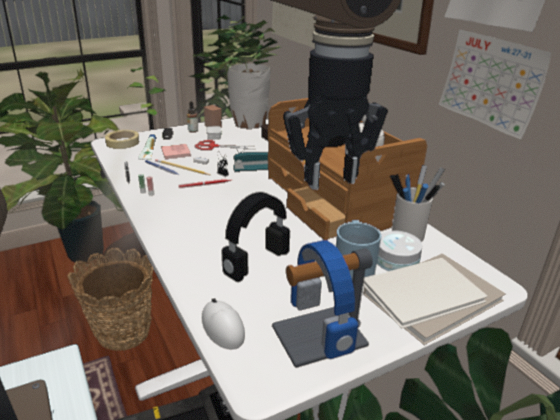

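The final view shows the blue pair hanging on the middle of the bar at (325,255), with its cups at (307,292) and (342,337). The gripper is clear above at (325,160), and the bystanders have not moved.

```bash
python3 -c "
from plant import job; print(job.sign_off())"
```

```text
the job is handed in; nothing more can be done
None
```

The blue headphones hang on the bar, within about 2 mm of its middle and square across it, one cup on each side; they were lowered into contact, released, and the job handed in at about 12 s with the gripper clear and the black headphones, mug and mouse untouched.

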